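# Refit the hinge pin of a bench jigger's swing arm and hold it home

### The arm

A 6-joint arm with a two-finger parallel gripper is mounted at the origin on the work surface. World frame = base frame: x ahead of the robot, y to its left, z up, the work surface at z = 0. Lengths are in m, angles in rad, forces in N, time in s.
With the tool pointing down it reaches from about 0.375 to 0.9 m from the base axis. Payload 3.1 kg.
Tool frame: the origin (TCP) lies on the centre line of the jaws, within the pads' length; the fingertips stand 8 mm ahead of it and the grasp point (between the pads) lies 11 mm behind it; z points along the fingers, y is the line along which they close (so a half turn about z gives the same grasp; the last joint's range is limited). The gripper opens to 87 mm and grips with 3 to 60 N. Pads are 19 mm wide; open, the fingers measure 117 mm over their backs; the gripper's body (75 mm by 190 mm) begins 51 mm behind the grasp point.
Start: joints at [-1.288, 0.527, 1.433, -0, 1.181, -0.178], TCP at [0.278, -0.56, 0.197] pointing down, gripper open.
Joint ranges: [-3.08, 3.08], [-0.75, 2.2], [0.22, 2.44], [-1.43, 4.57], [0, 2.65], [-2.85, 2.85]. Speed limits (rad/s): [2.79, 2.79, 3.14, 3.14, 3.14, 3.14].

### API

Orientations are given as a unit quaternion [x, y, z, w].
In Python, from rig import robot gives the robot as it stands. The module is installed in compiled form; this text tells all that it offers.
- The arm moves only by the tool send_rows, never from a script. Its argument "increments" is one flat list of numbers, 7 for each row, row after row: the turn, a rotation vector about the world's x, y, z in rad, then the shift along the world's x, y, z in cm, then the opening, from 0 (shut) to 1 (fully open). A call has 1 to 20 rows; each row shifts and turns the commanded pose from where the row before left it; what a row does not reach is not made up. A row lasts 1/12 s, in which the tool goes at most 41.7 mm and 7.16 degrees, less where a joint would pass 70% of its speed; a pose out of reach is approached as far as the arm can. A call is refused whole if a number of a shift passes 4.17 or a number of a turn 0.125, either way. A call with a gripper value outside its range is refused whole. The fingers move at their own pace and stop on an object; "newtons" is the grip in N (left out, the last holds). Time passes only in rows, so rows that do not move let the fingers close. It gives the time, the measured TCP pose, the force, the opening and the grip force at its end, in the units of the state.
- robot.get_obs(): the state, without advancing time (a new reading comes with each control period).
- robot.camera(name): name is "side" or "top" or "wrist"; returns a dict with "image" (400x640x3 uint8, red, green, blue), "range_z" (400x640 float32, m along the optical axis (not along the pixel's ray), 0 where there is no reading), "fx", "fy", "cx", "cy" (pixels), "R" (3x3) and "t" (3): a world point X has camera coordinates R X + t. Camera axes: x right, y down, z forward; pixel columns grow to the right and rows downward; lengths in m; the calibration is good to about 2 mm. The wrist camera is an equidistant fisheye: a pixel r from the principal point sees the ray r / f radians off the axis. A picture is of the moment at which its call begins.
- robot.hand_in(): hands the job in; it is judged then, once.
The state is a dict: "time": time; "q": joint angles; "joint_velocities": joint speeds; "joint_torque": joint torques, N m; "position": TCP position; "tool_rot": TCP orientation; "ft_force": force on the tool from outside, world axes, zero at the start; "moment": the same for the moment, N m; "grip_width": finger opening in m; "grip_force": force on a finger pad.
Only numpy, scipy, OpenCV 4.12 (cv2) and the standard library are available. Lean on these libraries where they do the work, as an engineer would, in place of code of your own. Each camera call takes 0.05 s, during which the arm holds its last target. There are 200 camera calls.

### The job

Refit the hinge pin of the green bench jigger: pick up the square-headed steel pin and, from the jigger's right-hand side as seen from the robot, thread it nose first through the near bushing of the fork, on through the eye of the grey swing arm and then through the far bushing, pushing it fully home so that its head seats against the near lug. Finish while still gripping the pin by its head and holding it home, so that a colleague can put the locking collar on the nose; do not let go. Leave the swing arm down on its stop and everything else on the bench where it stands.

Things in the scene. Friction and masses are not known exactly. Their poses are not given: they have to be found in the camera images.
- pin: Steel hinge pin, 0.34 kg, lying at the robot's right, nose roughly to its left. Dark square head 24 x 24 x 56 mm, then a round shank 12 mm thick, 117 mm long, its last 12 mm tapering to 5.6 mm. Origin on the axis at the shoulder (front face of the head); x along the axis to the nose. Level at first, axis 12 mm above the bench, head's flats level and upright; balances 5 mm behind the shoulder.
- pin_nose (a point): Tip of the pin's nose, on its axis, 117 mm in front of the shoulder.
- jigger: Fixed green bench jigger; place and yaw vary. Base 420 x 160 x 22 mm; on a pedestal stands its fork: two round lugs 44 mm across, 16 mm thick, each with a bronze bushing of 14 mm bore right through. Origin on the bench under the middle of the hinge; x to the wheel with white plaster mould (190 mm ahead), y along the level hinge axis from near to far lug; axis 150 mm up.
- near_bush (a point): Centre of the near bushing's mouth on the hinge axis, in the outer face of the lug on the robot's right. The pin enters here and travels along the jigger's +y; home, the pin's origin is at this point.
- far_bush (a point): Centre of the far bushing's outer mouth, in the outer face of the other lug, on the hinge axis, 88 mm from near_bush; when the pin is home its nose stands 29 mm out of this face.
- swing_arm (a joint): Angle of the jigger's grey swing arm (rad): 0 on its stop, where it lies by its weight, growing as the handle is lifted. Its eye (52 mm long, 40 mm across, bore 16 mm) sits between the lugs, in line with the bushings. A 36 mm high bar runs ahead over the mould; a dark counterweight 68 mm across hangs 112 mm behind the hinge. Nothing on the jigger stands over 34 mm above the hinge axis.
- collar: Bystander: the dark steel locking collar, a ring of 32 mm diameter, 12 mm thick, lying flat to the left of the jigger; origin under its centre.
- spanner: Bystander: a flat steel spanner 170 mm long lying left of the jigger; origin under its middle, x along it.
- paint_bowl: Bystander: a small blue bowl, 110 mm across, 45 mm high; origin under its centre.
- brush_jar: Bystander: a white jar of 76 mm diameter holding painters' brushes, 240 mm high with them; origin under its centre.
- plates: Bystander: a stack of four biscuit plates, 176 mm across, 40 mm high; origin under its centre.
- vase: Bystander: a biscuit vase 132 mm across, 215 mm high, left of the jigger; origin under its centre.
- glaze_jar: Bystander: a closed blue glaze jar, 76 mm across, 75 mm high; origin under its centre.
- turning_knife: Bystander: a flat-bladed palette knife 250 mm long with a wooden handle; origin under its middle, x along it.
Mind the look-alikes: they are no part of the job. There is more than one size of the pin; the job needs the smaller.

How it is judged:
On the way, in this order (a step that is already met when the one before it is completed fails the run):
1. the pin is picked up clear of the bench (height (world z) of pin above 0.05 m and contact force between the fingers and pin above 1 N), for 0.2 s.
2. the nose is through the near bushing and inside the arm's eye, the pin in line with the hinge (x of pin_nose in the frame of near_bush between -0.004 and 0.004 m and z of pin_nose in the frame of near_bush between -0.004 and 0.004 m and y of pin_nose in the frame of near_bush between 0.016 and 0.07 m and angle between the x axis of pin and the y axis of jigger, either way round below 0.1 rad), for 0.1 s.
3. the nose has entered the far bushing (x of pin_nose in the frame of far_bush between -0.004 and 0.004 m and z of pin_nose in the frame of far_bush between -0.004 and 0.004 m and y of pin_nose in the frame of far_bush above -0.012 m), for 0.1 s.
At the end, for the whole second after the job is handed in: Pin spanning both bushings on the hinge axis (within 3 mm at shoulder and nose, 0.05 rad), shoulder within 4 mm of the near lug, nose at least 24 mm out of the far lug, at rest, still gripped by the head with over 3 N; swing arm down within 0.04 rad (x of pin in the frame of near_bush between -0.003 and 0.003 m and z of pin in the frame of near_bush between -0.003 and 0.003 m and y of pin in the frame of near_bush between -0.004 and 0.003 m and x of pin_nose in the frame of far_bush between -0.003 and 0.003 m and z of pin_nose in the frame of far_bush between -0.003 and 0.003 m and y of pin_nose in the frame of far_bush above 0.024 m and angle between the x axis of pin and the y axis of jigger, either way round below 0.05 rad and contact force between the fingers and pin above 3 N and x of the grasp point in the frame of pin below 0 m and linear speed of pin below 0.02 m/s and value of joint swing_arm below 0.04 rad); the arm keeps its last pose, push and grip.
It fails at once if a bystander on the bench is shifted by more than 30 mm (distance of any of collar, spanner, paint_bowl, brush_jar, plates, vase, glaze_jar, turning_knife from where it was at the start of the episode above 0.03 m).
It fails at once if the swing arm is lifted off its stop by more than 0.08 rad (value of joint swing_arm above 0.08 rad).
It also fails if it takes over 48 s, if anything falls off the work surface, if the arm or the gripper's body presses on something with over 40 N, if the wrist force passes 120 N, or if a joint passes its speed limit or range.

## Working session

There is one attempt and no reset: what is moved stays moved. The work goes in short steps, Python scripts to look and compute and a tool call to move; the robot and the scene stay as the last step left them, time stands still between calls to the robot, and variables do not carry over. Pictures are saved under pics/ and viewed, at most 10 in all, crops included, and the job is handed in when it is done.

Besides the shell and the picture viewer there is one more tool, called after ">>>" as name(argument=value, ...) on one line, values as JSON. send_rows: Moves the arm, as the interface text tells. Its arguments: {"type":"object","properties":{"increments":{"type":"array"},"newtons":{"type":"number"}},"required":["increments"]}

```bash
mkdir -p pics
cat > h.py <<'E'
import numpy as np,cv2
from rig import robot
def snap(n):
    c=robot.camera(n);c['R']=np.array(c['R']);c['t']=np.array(c['t']);np.savez(f'{n}.npz',**c);return c
def cloud(c):
    v,u=np.mgrid[0:400,0:640];z=c['range_z'];P=np.stack([(u-c['cx'])/c['fx']*z,(v-c['cy'])/c['fy']*z,z],-1)
    return (P-c['t'])@c['R']
E
python3 - <<'E'
from h import *
for n in('top','side'):
    c=snap(n);cv2.imwrite(f'pics/{n}0.png',c['image'][:,:,::-1]);print(n,c['fx'],c['R'],c['t'])
o=robot.get_obs();print(o['time'],o['position'],o['tool_rot'],o['ft_force'],o['grip_width'])
E
```

```text
top 373.05379691340175 [[ 0.10136735 -0.99484696  0.00204802]
 [-0.9745823  -0.09971553 -0.20061445]
 [ 0.1997849   0.01833979 -0.97966813]] [-0.04026695  0.56079269  1.12308919]
side 481.8719569748722 [[ 0.97995008 -0.19824824  0.01988656]
 [-0.10879609 -0.61604326 -0.78016287]
 [ 0.1669169   0.76235709 -0.62526028]] [-0.527832    0.17127373  1.85852867]
0.1 [ 0.2777488  -0.55910785  0.19605552] [ 9.73574961e-01  2.28365566e-01 -5.41253153e-05 -9.80289050e-04] [ 0.69870469 -0.72779354 -0.74162815] 0.0868358075921338
```

View pics/top0.png

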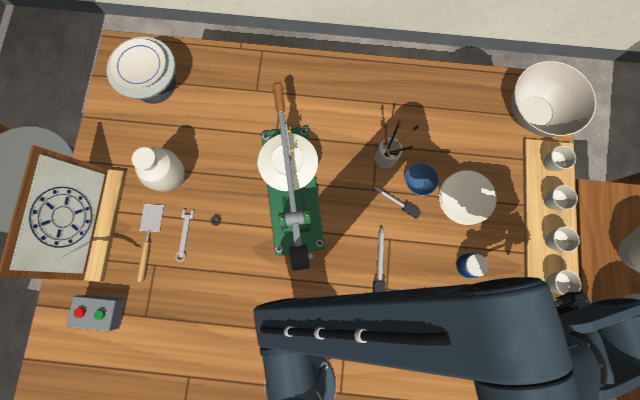

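View pics/side0.png

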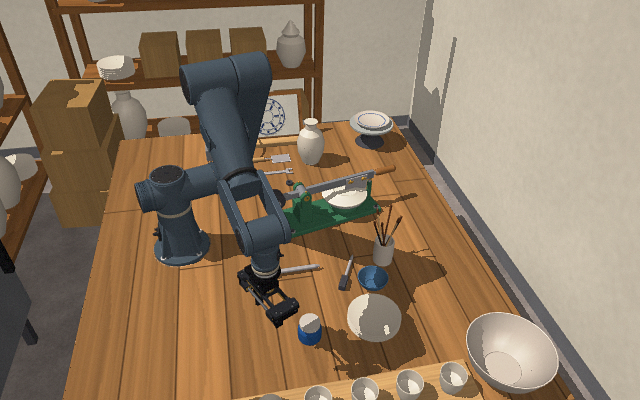

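The top picture shows the jigger at about (290,200). There are two pin-like objects: one at (397,202), nose up-left at (375,187) and head near (411,210), and a longer one at (380,258), partly under the arm. I'll measure both pins and the jigger.

Run:
```python
from h import *
L=lambda n:dict(np.load(n+'.npz'))
c=L('top');P=cloud(c);I=c['image'].astype(int)
for nm,(u0,v0,u1,v1) in dict(A=(366,178,424,222),B=(366,220,392,300)).items():
    Q=P[v0:v1,u0:u1].reshape(-1,3);m=(Q[:,2]>.005)&(Q[:,2]<.04)&np.isfinite(Q[:,2]);Q=Q[m]
    r=cv2.minAreaRect(Q[:,:2].astype(np.float32));print(nm,len(Q),r,Q.mean(0),np.percentile(Q[:,2],[5,50,95]))
    d=Q[:,:2]-Q[:,:2].mean(0);w=np.linalg.svd(d,full_matrices=False)[2];a=d@w[0];b=d@w[1]
    for s in np.arange(-.1,.1,.02):
        k=(a>s)&(a<s+.02)
        if k.sum()>3:print(round(s,2),k.sum(),np.ptp(b[k]).round(4),np.median(Q[k,2]).round(4),Q[k].mean(0).round(3))
# jigger
Q=P[120:280,240:340]
for v in range(200,240,4):print(v,[int(1000*x) for x in Q[v-120,20:85:4,2]])
im=cv2.resize(c['image'][110:300,230:440,::-1],None,fx=3.5,fy=3.15,interpolation=cv2.INTER_CUBIC);cv2.imwrite('pics/z1.png',im)
```

```text
A 474 ((0.5970762968063354, -0.2511597275733948), (0.14125925302505493, 0.18971936404705048), 7.083338260650635) [ 0.60516541 -0.28042947  0.01656808] [0.00568896 0.01682311 0.02690811]
-0.1 23 0.0691 0.0147 [ 0.623 -0.184  0.014]
-0.08 36 0.1142 0.0157 [ 0.609 -0.206  0.015]
-0.06 36 0.0718 0.0165 [ 0.599 -0.23   0.016]
-0.04 32 0.074 0.0161 [ 0.584 -0.255  0.015]
-0.02 65 0.119 0.0217 [ 0.574 -0.28   0.019]
0.0 90 0.1346 0.0229 [ 0.577 -0.3    0.022]
0.02 100 0.1341 0.0169 [ 0.619 -0.306  0.017]
0.04 62 0.0759 0.0094 [ 0.643 -0.322  0.012]
0.06 24 0.0447 0.0067 [ 0.658 -0.334  0.008]
B 425 ((0.4068669080734253, -0.20429357886314392), (0.22455830872058868, 0.07202841341495514), 6.780041694641113) [ 0.37768174 -0.20897421  0.02551184] [0.01584826 0.02498583 0.03609467]
-0.1 35 0.0454 0.0233 [ 0.467 -0.207  0.022]
-0.08 30 0.0362 0.0232 [ 0.448 -0.207  0.024]
-0.06 38 0.0157 0.0238 [ 0.427 -0.209  0.023]
-0.04 40 0.0506 0.0237 [ 0.408 -0.21   0.022]
-0.02 32 0.0448 0.0242 [ 0.387 -0.208  0.024]
0.0 34 0.0155 0.0244 [ 0.367 -0.21   0.024]
0.02 37 0.0167 0.0241 [ 0.348 -0.211  0.022]
0.
[... 180 characters left out ...]
32, 24, 20, 21, -2, 0]
204 [-4, 1, 1, 16, 24, 21, 37, 22, 169, 21, 21, 40, 19, 20, 24, -4, 3]
208 [2, 3, -4, 21, 23, 24, 49, 23, 166, 154, 21, 51, 21, 23, 20, -1, -2]
212 [1212, -1, 0, 21, 19, 24, 56, 22, 166, 164, 165, 168, 169, 20, 22, 0, 5]
216 [4, -2, 2, 18, 24, 168, 169, 170, 170, 173, 170, 164, 171, 21, 24, 18, -6]
220 [-1, -2, 0, 16, 22, 168, 172, 170, 171, 169, 166, 104, 167, 23, 22, 23, 2]
224 [-2, 2, -1, 18, 21, 167, 163, 161, 162, 162, 152, 104, 135, 14, 23, 26, -4]
228 [2, 1, 0, 20, 22, 24, 122, 103, 106, 164, 104, 101, 105, 21, 24, 24, 0]
232 [3, 0, -1, 0, 21, 24, 77, 75, 62, 162, 32, 22, 25, 18, 23, 22, 1]
236 [-2, 0, 3, -2, 19, 23, 19, 22, 21, 167, 160, 21, 21, 20, 24, 19, -2]
```

View pics/z1.png

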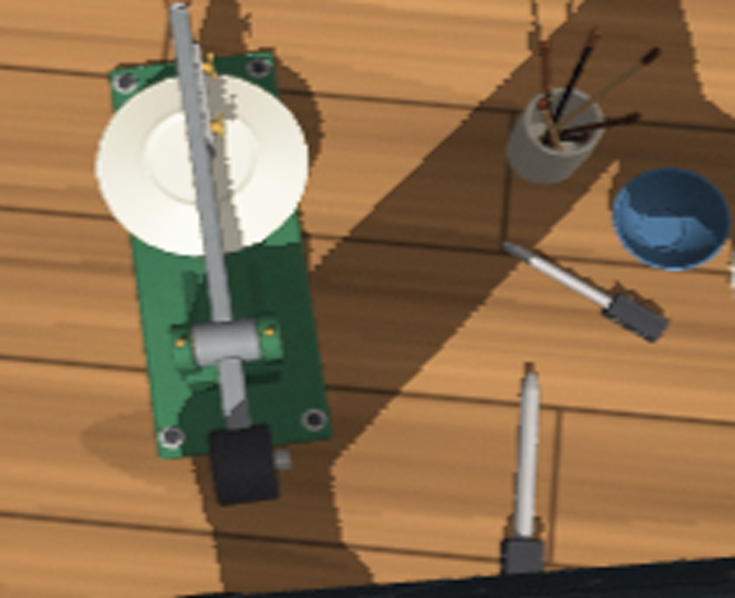

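The crop shows A (head near crop (640,318), nose (505,245)) is the shorter pin: shank top at about 17 mm, head top at about 24 mm. B is the larger pin. Next come precise fits of pin A, the bowl and jar, and the hinge.

Run:
```python
from h import *
from scipy.optimize import least_squares
L=lambda n:dict(np.load(n+'.npz'))
for n in('top','side'):
    c=L(n);P=cloud(c);Q=P.reshape(-1,3);col=c['image'].reshape(-1,3).astype(int)
    ok=(c['range_z'].ravel()>0)
    m=ok&(Q[:,2]>.007)&(Q[:,2]<.032)
    # pin A corridor
    a=np.array([.575,-.28]);d=np.array([.45,.9]);d/=np.linalg.norm(d)
    for it in range(4):
        s=(Q[:,:2]-a)@d;w=(Q[:,:2]-a)@np.array([-d[1],d[0]])
        k=m&(abs(w)<(.03 if it<2 else .018))&(s>-.09)&(s<.15)
        V=Q[k,:2];a=V.mean(0);d=np.linalg.svd(V-a,full_matrices=False)[2][0];d*=np.sign(d[1])
    s=(V-a)@d;z=Q[k,2];print(n,'pin',k.sum(),a.round(4),d.round(4),'yaw',np.degrees(np.arctan2(d[1],d[0])))
    print(' ends',(a+d*s.min()).round(4),(a+d*s.max()).round(4),np.ptp(s).round(4))
    w=(V-a)@np.array([-d[1],d[0]])
    for q in np.arange(s.min(),s.max(),.012):
        j=(s>=q)&(s<q+.012)
        if j.sum():print('  ',round(q-s.min(),3),j.sum(),w[j].min().round(4),w[j].max().round(4),np.median(w[j]).round(4),np.median(z[j]).round(4),np.median(col[k][j],0))
    # base of jigger
    k=ok&(Q[:,2]>.012)&(Q[:,2]<.03)&(col[:,1]>col[:,0]*1.2)&(abs(Q[:,0]-.55)<.3)&(abs(Q[:,1]-.03)<.2)
    print(' base',k.sum(),cv2.minAreaRect(Q[k,:2].astype(np.float32)))
    k=ok&(Q[:,2]>.155)&(Q[:,2]<.19)&(abs(Q[:,0]-.45)<.12)&(abs(Q[:,1]-.03)<.1)
    np.save(n+'_hinge.npy',np.c_[Q[k],col[k]]);print(' hinge',k.sum(),Q[k].min(0),Q[k].max(0))
    bl=ok&(col[:,2]>col[:,0]*1.5)&(Q[:,2]>.02)&(Q[:,2]<.09)&(Q[:,1]<-.15)&(Q[:,0]>.55)&(col[:,2]>60);print(' bowl',bl.sum(),Q[bl].min(0) if bl.sum() else 0,Q[bl].max(0) if bl.sum() else 0)
    j=ok&(Q[:,2]>.03)&(Q[:,2]<.3)&(Q[:,1]<-.1)&(Q[:,1]>-.27)&(Q[:,0]>.64)&(Q[:,0]<.85)
    print(' jar',Q[j].min(0),Q[j].max(0),np.median(Q[j],0))
```

```text
top pin 274 [ 0.58   -0.2662] [0.4682 0.8836] yaw 62.08060216859495
 ends [ 0.5482 -0.3261] [ 0.6284 -0.1747] 0.1713
   0.0 28 -0.013 0.0107 -0.0008 0.0221 [74. 73. 75.]
   0.012 34 -0.0134 0.0108 0.0017 0.0232 [72. 72. 75.]
   0.024 31 -0.0137 0.0103 -0.0001 0.0231 [71. 70. 74.]
   0.036 30 -0.0137 0.0116 0.0007 0.0244 [71. 70. 74.]
   0.048 28 -0.0131 0.0104 0.0008 0.0221 [69.  67.5 72. ]
   0.06 13 -0.0067 0.0043 -0.0002 0.0149 [193. 189. 182.]
   0.072 13 -0.0045 0.0044 0.0006 0.0169 [189. 184. 180.]
   0.084 14 -0.006 0.0049 0.0004 0.0165 [192. 186. 181.]
   0.096 13 -0.0059 0.0047 0.0004 0.0186 [191. 185. 182.]
   0.108 15 -0.0069 0.0045 0.0015 0.0156 [186. 181. 178.]
   0.12 13 -0.0059 0.0044 0.0009 0.0159 [188. 181. 177.]
   0.132 14 -0.0077 0.0041 -0.0003 0.0162 [165.5 155.5 149. ]
   0.144 14 -0.0054 0.005 0.0006 0.0152 [100.  93.  89.]
   0.156 11 -0.0044 0.0033 0.0005 0.0167 [88. 86. 84.]
   0.168 3 -0.0014 0.0021 -0.0005 0.0147 [90. 88. 85.]
 base 2192 ((0.5957800149917603, 0.09430250525474548), (0.41918477416038513, 0.1583964228630066), 13.731171607971191)
 hinge 1164 [
[... 1069 characters left out ...]
[142. 136. 128.]
   0.144 8 -0.0045 0.0058 0.0013 0.0165 [99. 93. 92.]
   0.156 6 -0.0027 0.0153 0.0012 0.0161 [99.  96.5 95. ]
   0.168 4 -0.0012 0.0062 0.001 0.0179 [88. 81. 77.]
   0.18 2 -0.0087 0.0023 -0.0032 0.009 [94.  71.  51.5]
   0.204 1 0.0024 0.0024 0.0024 0.0077 [100.  68.  40.]
 base 1256 ((0.6019759774208069, 0.08890528976917267), (0.41006040573120117, 0.16836300492286682), 13.968765258789062)
 hinge 407 [ 0.36771751 -0.00075725  0.15505805] [0.56898557 0.10806643 0.18807624]
 bowl 337 [ 0.61213631 -0.38057259  0.02007026] [ 0.71982582 -0.26678233  0.05236011]
 jar [ 0.6552196  -0.2697705   0.03093765] [ 0.78868893 -0.15917572  0.24910142] [ 0.73260562 -0.2218539   0.09458257]
```

>>> send_rows(increments=[0, 0, 0.052, 2.4, 2.2, -0.6, 0.46, 0, 0, 0.052, 2.4, 2.2, -0.6, 0.46, 0, 0, 0.052, 2.4, 2.2, -0.6, 0.46, 0, 0, 0.052, 2.4, 2.2, -0.6, 0.46, 0, 0, 0.052, 2.4, 2.2, -0.6, 0.46, 0, 0, 0.052, 2.4, 2.2, -0.6, 0.46, 0, 0, 0.052, 2.4, 2.2, -0.6, 0.46, 0, 0, 0.052, 2.4, 2.2, -0.6, 0.46, 0, 0, 0.052, 2.4, 2.2, -0.6, 0.46, 0, 0, 0.052, 2.4, 2.2, -0.6, 0.46, 0, 0, 0.052, 2.4, 2.2, -0.6, 0.46, 0, 0, 0.052, 2.4, 2.2, -0.6, 0.46, 0, 0, 0, 0, 0, 0, 0.46, 0, 0, 0, 0, 0, 0, 0.46], newtons=50)

```text
time: 1.27
position: [0.5664, -0.2938, 0.1239]
tool_rot: [0.856, 0.518, -0.0, -0.001]
ft_force: [0.2, -0.0, 0.1]
grip_width: 0.0402
grip_force: 0.0
```

```bash
cat >> h.py <<'E'
from scipy.spatial.transform import Rotation as Ro
def st():
    o=robot.get_obs();R=Ro.from_quat(o['tool_rot']).as_matrix()
    print('t',round(o['time'],2),'p',np.round(o['position'],4),'ft',np.round(o['ft_force'],1),'w',round(o['grip_width'],4),'F',np.round(o['grip_force'],1),'z',R[:,2].round(4),'yYaw',round(float(np.degrees(np.arctan2(R[1,1],R[0,1]))),2),'q',np.round(o['q'],2));return o,R
def fish(c):
    v,u=np.mgrid[0:400,0:640];x=u-c['cx'];y=v-c['cy'];r=np.hypot(x,y)+1e-9;th=r/c['fx'];z=c['range_z'];t=np.tan(np.minimum(th,1.5))
    return (np.stack([x/r*t*z,y/r*t*z,z],-1)-c['t'])@c['R']
E
python3 - <<'E'
from h import *
st();c=snap('wrist');cv2.imwrite('pics/w1.png',c['image'][:,:,::-1]);print(c['fx'],c['R'],c['t'])
H=np.load('top_hinge.npy');yw=np.radians(13.75);ex=np.array([np.cos(yw),np.sin(yw)]);ey=np.array([-ex[1],ex[0]])
s=H[:,:2]@ex;t=H[:,:2]@ey
for a in np.arange(s.min(),s.max(),.008):
    k=(s>=a)&(s<a+.008)
    if k.sum():print(round(a,3),k.sum(),np.percentile(t[k],[0,50,100]).round(4),np.median(H[k,2]).round(4))
E
```

```text
t 1.27 p [ 0.5664 -0.2938  0.1239] ft [ 0.2 -0.   0.1] w 0.0402 F 0.0 z [-0.0017  0.001  -1.    ] yYaw -27.66 q [-0.65  0.63  1.46 -0.    1.05 -0.17]
309.70691628693146 [[ 0.88586458 -0.46393648 -0.00262563]
 [-0.44909236 -0.85891343  0.2461377 ]
 [-0.11644745 -0.21686552 -0.96923131]] [-0.63692036 -0.0103533   0.3209662 ]
0.336 54 [-0.0739 -0.0505 -0.0265] 0.1663
0.344 56 [-0.075  -0.051  -0.0269] 0.1764
0.352 56 [-0.0754 -0.0505 -0.0255] 0.1806
0.36 61 [-0.0855 -0.0545 -0.0268] 0.1828
0.368 64 [-0.0866 -0.0562 -0.0256] 0.1831
0.376 54 [-0.0811 -0.0511 -0.0261] 0.182
0.384 52 [-0.0747 -0.0509 -0.027 ] 0.1782
0.392 47 [-0.0754 -0.0505 -0.0278] 0.1706
0.4 26 [-0.0675 -0.051  -0.0278] 0.163
0.408 21 [-0.0605 -0.0495 -0.0408] 0.1626
0.416 20 [-0.0589 -0.05   -0.0415] 0.1624
0.424 21 [-0.0599 -0.0514 -0.0425] 0.1634
0.432 20 [-0.0603 -0.051  -0.0408] 0.1634
0.44 19 [-0.0594 -0.0508 -0.0416] 0.1636
0.448 21 [-0.0604 -0.0514 -0.0426] 0.1629
0.456 47 [-0.0929 -0.0501 -0.0071] 0.1615
0.464 93 [-0.094  -0.0508 -0.0076] 0.1652
0.472 94 [-0.0949 -0.049  -0.0067] 0.17
0.48 81 [-0.0935 -0.0503 -0.0075] 0.1702
0.488 74 [-0.0943 -0.0483 -0.0084] 0.1674
0.496 45 [-0.0924 -0.0516 -0.0087] 0.1637
0.504 16 [-0.0584 -0.0506 -0.0443] 0.1672
0.512 16 [-0.0575 -0.0513 -0.0426] 0.1668
0.52 16 [-0.0582 -0.051  -0.0434] 0.168
0.528 14 [-0.0585 -0.0503 -0.0445] 0.1681
0.536 17 [-0.0576 -0.0513 -0.0428] 0.1669
0.544 15 [-0.0583 -0.0523 -0.0435] 0.1678
0.552 14 [-0.0586 -0.0504 -0.0445] 0.1661
0.56 16 [-0.0578 -0.0515 -0.0427] 0.168
0.568 14 [-0.0586 -0.0498 -0.0435] 0.1672
```

View pics/w1.png

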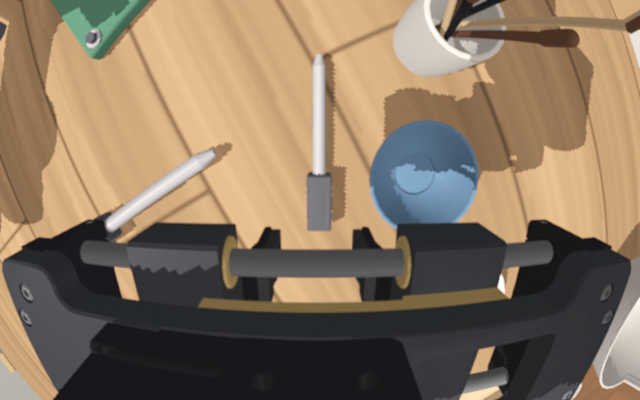

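The wrist view shows pin A with its head at (319,200), between the fingers in x, and its nose at (319,58). I'll take the pin's position from this cloud.

```bash
cat > pin.py <<'E'
from h import *
c=dict(np.load('wrist.npz'));P=fish(c)[40:228,290:350].reshape(-1,3)
Q=P[(P[:,2]>.009)&(P[:,2]<.035)&(abs(P[:,0]-.59)<.08)&(abs(P[:,1]+.26)<.1)]
a=Q[:,:2].mean(0);d=np.linalg.svd(Q[:,:2]-a,full_matrices=False)[2][0];d*=np.sign(d[1]);n=np.array([-d[1],d[0]])
s=(Q[:,:2]-a)@d;w=(Q[:,:2]-a)@n
print(len(Q),a,d,np.degrees(np.arctan2(d[1],d[0])),np.ptp(s),'rear',a+d*s.min(),'nose',a+d*s.max())
b=[]
for q in np.arange(s.min(),s.max(),.01):
    j=(s>=q)&(s<q+.01);z=Q[j,2];print(round(q-s.min(),3),j.sum(),w[j].min().round(4),w[j].max().round(4),np.percentile(z,[10,50,90]).round(4))
# floor check
F=fish(c)[100:140,240:280].reshape(-1,3);print('floor',np.median(F[:,2]))
H=np.load('top_hinge.npy');yw=np.radians(13.75);ex=np.array([np.cos(yw),np.sin(yw)]);ey=np.array([-ex[1],ex[0]])
u=H[:,:2]@ex;t=H[:,:2]@ey
from scipy.optimize import least_squares
k=(u>.457)&(u<.503)&(t>-.077)&(t<-.06)|(u>.457)&(u<.503)&(t<-.025)&(t>-.04)
r=least_squares(lambda p:np.hypot(u[k]-p[0],H[k,2]-p[1])-.02,[.48,.15],loss='soft_l1',f_scale=.002);print('eye',k.sum(),r.x)
print('hinge mid',ex*r.x[0]+ey*-.0507)
E
python3 pin.py
```

```text
2720 [ 0.58415971 -0.26249793] [0.46370299 0.88599071] 62.37368580828224 0.16850044442308137 rear [ 0.55185631 -0.32421958] nose [ 0.62999047 -0.17492975]
0.0 239 -0.0114 0.0114 [0.0232 0.0242 0.0252]
0.01 235 -0.0112 0.0113 [0.0233 0.0241 0.0249]
0.02 244 -0.0111 0.0112 [0.0233 0.0243 0.0253]
0.03 246 -0.0131 0.0111 [0.0232 0.0242 0.0252]
0.04 245 -0.0119 0.011 [0.0232 0.0242 0.025 ]
0.05 195 -0.0111 0.0113 [0.0152 0.0182 0.0235]
0.06 119 -0.0053 0.0054 [0.0151 0.0174 0.0186]
0.07 131 -0.0052 0.0054 [0.0154 0.0174 0.0187]
0.08 120 -0.0052 0.0053 [0.0154 0.0174 0.0188]
0.09 132 -0.0051 0.0053 [0.0154 0.0174 0.0189]
0.1 120 -0.0052 0.0053 [0.0152 0.0174 0.0186]
0.11 131 -0.0051 0.0053 [0.0155 0.0172 0.0185]
0.12 121 -0.0051 0.0053 [0.0155 0.0174 0.0185]
0.13 125 -0.0051 0.0053 [0.0155 0.0174 0.0188]
0.14 130 -0.0062 0.0053 [0.0156 0.0171 0.0184]
0.15 125 -0.0061 0.0053 [0.0147 0.0168 0.0183]
0.16 62 -0.0052 0.0044 [0.013  0.0152 0.0166]
floor 0.0003157059124457575
eye 148 [0.48148836 0.14994534]
hinge mid [0.47974057 0.06519595]
```

>>> send_rows(increments=[0, 0, 0, 0, -0.25, -3.5, 0.46, 0, 0, 0, 0, 0, -3.5, 0.46, 0, 0, 0, 0, 0, -2.5, 0.46, 0, 0, 0, 0, 0, -1.2, 0.46, 0, 0, 0, 0, 0, -0.5, 0.46, 0, 0, 0, 0, 0, 0, 0.46, 0, 0, 0, 0, 0, 0, 0.2, 0, 0, 0, 0, 0, 0, 0.0, 0, 0, 0, 0, 0, 0, 0, 0, 0, 0, 0, 0, 0, 0, 0, 0, 0, 0, 0, 0, 0, 0, 0, 0, 0, 0, 0, 0], newtons=50)

```text
time: 2.32
position: [0.5662, -0.2984, 0.0136]
tool_rot: [0.856, 0.516, 0.0, 0.0]
ft_force: [-0.5, 0.2, 0.3]
grip_width: 0.008
grip_force: 0.0
```

```bash
python3 -c "
from h import *
st()"
```

```text
t 2.32 p [ 0.5662 -0.2984  0.0136] ft [-0.5  0.2  0.3] w 0.008 F 0.0 z [ 7.e-04 -6.e-04 -1.e+00] yYaw -27.83 q [-0.66  0.78  1.52 -0.    0.84 -0.17]
```

```bash
python3 -c "
from h import *
st();c=snap('wrist');cv2.imwrite('pics/w2.png',c['image'][:,:,::-1])
"
```

```text
t 2.32 p [ 0.5662 -0.2984  0.0136] ft [-0.5  0.2  0.3] w 0.008 F 0.0 z [ 7.e-04 -6.e-04 -1.e+00] yYaw -27.83 q [-0.66  0.78  1.52 -0.    0.84 -0.17]
```

View pics/w2.png

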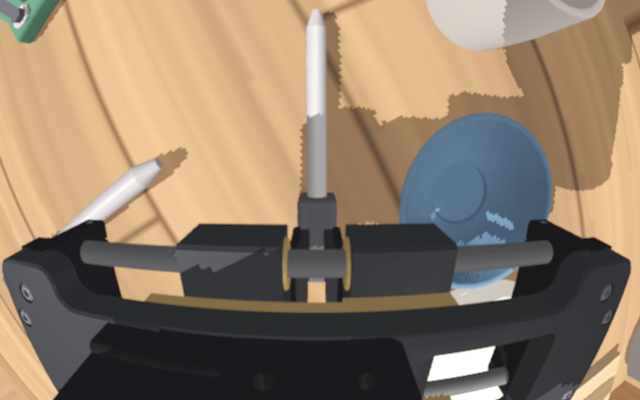

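```bash
python3 -c "
from h import *
o,R=st();c=dict(np.load('wrist.npz'))
def pr(X):
    p=c['R']@np.array(X)+c['t'];r=np.hypot(p[0],p[1]);k=c['fx']*np.arctan2(r,p[2])/r;return (c['cx']+k*p[0],c['cy']+k*p[1]),p[2]
T=np.array(o['position']);z=R[:,2]
for n,X in dict(tcp=T,tip=T+.008*z,grasp=T-.011*z,shoulder=[.5757,-.2786,.024],rear=[.5497,-.3282,.024],nose=[.63,-.175,.012]).items():print(n,pr(X))
P=fish(c)
for v in range(180,310,6):print(v,np.round(P[v,318],4),c['image'][v,318])
print('camera',-c['R'].T@c['t'])
"
```

```text
t 2.37 p [ 0.5662 -0.2983  0.0134] ft [-0.2  0.6  0. ] w 0.005 F 0.0 z [ 5.e-04 -4.e-04 -1.e+00] yYaw -27.83 q [-0.66  0.78  1.52 -0.    0.84 -0.17]
tcp ((np.float64(317.28329861172824), np.float64(228.82689039589272)), np.float64(0.1988203930261474))
tip ((np.float64(317.2463476059285), np.float64(224.84440612321342)), np.float64(0.2065741082882406))
grasp ((np.float64(317.3387333616665), np.float64(234.82070593723944)), np.float64(0.1881590345407693))
shoulder ((np.float64(316.11428856662013), np.float64(199.8789334516098)), np.float64(0.18314618751578118))
rear ((np.float64(316.3467159837801), np.float64(283.27712712919765)), np.float64(0.19694255045998665))
nose ((np.float64(315.5971396701646), np.float64(10.76976671417745)), np.float64(0.16596047865794725))
180 [ 0.5818 -0.2695  0.0184] [171 166 166]
186 [ 0.5801 -0.2727  0.0187] [171 165 165]
192 [ 0.5783 -0.2761  0.0182] [171 166 166]
198 [ 0.5767 -0.2792  0.019 ] [99 97 98]
204 [ 0.5755 -0.2814  0.0239] [80 79 84]
210 [ 0.5738 -0.2846  0.024 ] [81 80 85]
216 [ 0.572  -0.2881  0.0236] [80 79 83]
222 [ 0.5703 -0.2913  0.0241] [80 79 83]
228 [ 0.5686 -0.2944  0.0248] [82 80 84]
234 [ 0.5668 -0.298   0.0244] [83 82 85]
240 [ 0.5649 -0.3016  0.0241] [84 82 85]
246 [ 0.563  -0.3052  0.0239] [88 87 92]
252 [ 0.5811 -0.2694  0.1245] [76 75 77]
258 [ 0.5805 -0.2705  0.1255] [79 78 79]
264 [ 0.5798 -0.2719  0.1262] [89 88 89]
270 [ 0.5792 -0.2731  0.127 ] [98 96 97]
276 [ 0.5783 -0.2748  0.1268] [101  99 101]
282 [ 0.551  -0.328   0.0237] [204 171 140]
288 [ 5.426e-01 -3.444e-01  1.000e-04] [231 191 144]
294 [ 0.5399 -0.3496 -0.0008] [229 189 143]
300 [ 0.5374 -0.3543 -0.0006] [226 186 140]
306 [ 0.577  -0.2771  0.1378] [131 109  69]
camera [ 0.59650537 -0.23910827  0.20162408]
```

>>> send_rows(increments=[0, 0, 0, 0, 0, 0, 0, 0, 0, 0, 0, 0, 0, 0, 0, 0, 0, 0, 0, 0, 0, 0, 0, 0, 0, 0, 0, 0], newtons=50)

```text
time: 2.7
position: [0.5659, -0.2982, 0.0129]
tool_rot: [0.856, 0.516, -0.0, -0.0]
ft_force: [0.3, -0.2, 0.0]
grip_width: 0.0004
grip_force: 0.0
```

```bash
python3 -c "
from h import *
st();c=snap('wrist');cv2.imwrite('pics/w3.png',cv2.resize(c['image'][150:320,220:420,::-1],None,fx=3.5,fy=3.5));P=fish(c)
for v in (222,232,240,246):
  print(v,[(u,*np.round(P[v,u]*1000).astype(int)) for u in range(280,356,5)])
"
```

```text
t 2.7 p [ 0.5659 -0.2982  0.0129] ft [ 0.3 -0.2  0. ] w 0.0004 F 0.0 z [-1.e-04  1.e-04 -1.e+00] yYaw -27.84 q [-0.66  0.78  1.52  0.    0.84 -0.17]
222 [(280, np.int64(543), np.int64(-286), np.int64(0)), (285, np.int64(547), np.int64(-287), np.int64(0)), (290, np.int64(550), np.int64(-289), np.int64(1)), (295, np.int64(553), np.int64(-290), np.int64(1)), (300, np.int64(560), np.int64(-286), np.int64(24)), (305, np.int64(563), np.int64(-287), np.int64(25)), (310, np.int64(566), np.int64(-289), np.int64(25)), (315, np.int64(568), np.int64(-290), np.int64(23)), (320, np.int64(571), np.int64(-291), np.int64(24)), (325, np.int64(574), np.int64(-293), np.int64(24)), (330, np.int64(576), np.int64(-294), np.int64(24)), (335, np.int64(579), np.int64(-296), np.int64(25)), (340, np.int64(580), np.int64(-305), np.int64(1)), (345, np.int64(583), np.int64(-307), np.int64(0)), (350, np.int64(586), np.int64(-308), np.int64(1)), (355, np.int64(589), np.int64(-310), np.int64(1))]
232 [(280, np.int64(574), np.int64(-260), np.int64(121)), (285, np.int64(575), np.int64(-261), np.int64(121)), (290, np.in
[... 1719 characters left out ...]
 np.int64(131)), (295, np.int64(578), np.int64(-262), np.int64(131)), (300, np.int64(578), np.int64(-265), np.int64(125)), (305, np.int64(565), np.int64(-287), np.int64(65)), (310, np.int64(567), np.int64(-288), np.int64(63)), (315, np.int64(569), np.int64(-289), np.int64(64)), (320, np.int64(571), np.int64(-291), np.int64(63)), (325, np.int64(573), np.int64(-291), np.int64(65)), (330, np.int64(584), np.int64(-272), np.int64(118)), (335, np.int64(586), np.int64(-269), np.int64(126)), (340, np.int64(588), np.int64(-267), np.int64(132)), (345, np.int64(589), np.int64(-268), np.int64(131)), (350, np.int64(590), np.int64(-268), np.int64(132)), (355, np.int64(591), np.int64(-269), np.int64(132))]
```

View pics/w3.png

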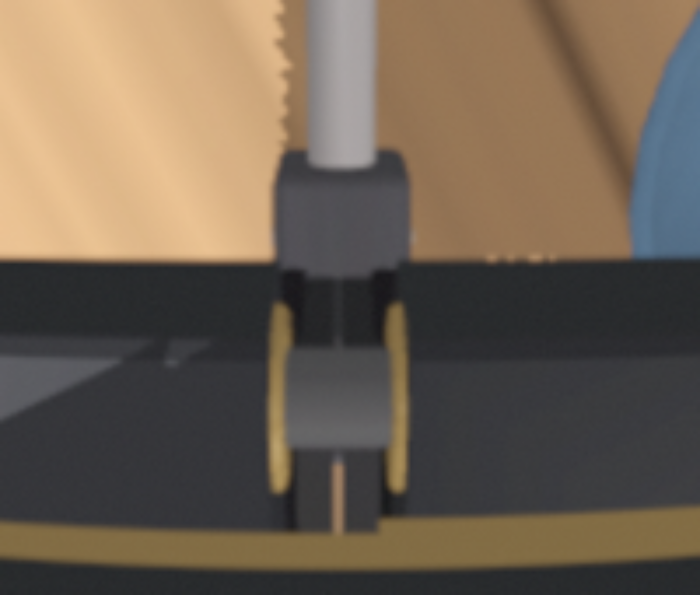

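The fingers have shut above the head. Their front edge is seen down to z≈0.04, although the reported TCP puts the tips at about 0.005. I'll measure the true fingertip height before going lower.

```bash
python3 -c "
from h import *
c=dict(np.load('wrist.npz'));P=fish(c)
for v in range(225,236): print(v,np.round(P[v,312],4),np.round(P[v,324],4))
"
```

```text
225 [ 0.5659 -0.2911  0.0237] [ 0.5724 -0.2942  0.0244]
226 [ 0.5656 -0.2917  0.0234] [ 0.572  -0.295   0.0238]
227 [ 0.5654 -0.292   0.0242] [ 0.5716 -0.2958  0.023 ]
228 [ 0.5651 -0.2927  0.0239] [ 0.5714 -0.2962  0.0235]
229 [ 0.5676 -0.2883  0.0401] [ 0.5735 -0.2914  0.04  ]
230 [ 0.5672 -0.2892  0.039 ] [ 0.5732 -0.2919  0.0402]
231 [ 0.5675 -0.2887  0.0422] [ 0.5732 -0.2917  0.0422]
232 [ 0.5674 -0.2889  0.0431] [ 0.5733 -0.2915  0.0443]
233 [ 0.5677 -0.2884  0.0462] [ 0.5732 -0.2916  0.0455]
234 [ 0.5676 -0.2885  0.0475] [ 0.5732 -0.2916  0.0472]
235 [ 0.5678 -0.2883  0.0497] [ 0.5734 -0.2911  0.05  ]
```

>>> send_rows(increments=[0, 0, 0, 0, 0, 0, 0.46, 0, 0, 0, 0, 0, 0, 0.46, 0, 0, 0, 0, 0, 0, 0.46, 0, 0, 0, 0, 0, 0, 0.46])

```text
time: 3.08
position: [0.5659, -0.2983, 0.0129]
tool_rot: [0.856, 0.516, -0.0, -0.0]
ft_force: [0.4, 0.2, 0.0]
grip_width: 0.0198
grip_force: 0.0
```

```bash
python3 -c "
from h import *
st();c=snap('wrist');P=fish(c)
o=robot.get_obs();R=Ro.from_quat(o['tool_rot']).as_matrix()
Q=(P[180:260,270:370].reshape(-1,3)-o['position'])@R
k=(abs(Q[:,0])<.02)&(abs(Q[:,1])<.06)&(Q[:,2]<-.015)&(Q[:,2]>-.09)
Q=Q[k];print(len(Q));print(Q[np.argsort(-Q[:,2])[:12]].round(4));print(Q[::max(1,len(Q)//15)].round(4))
"
```

```text
t 3.08 p [ 0.5659 -0.2983  0.0129] ft [0.4 0.2 0. ] w 0.0198 F 0.0 z [-0.  0. -1.] yYaw -27.84 q [-0.66  0.78  1.52 -0.    0.84 -0.17]
926
[[ 0.0089  0.013  -0.0255]
 [ 0.0084 -0.0143 -0.0256]
 [ 0.0084 -0.0115 -0.0257]
 [ 0.0091  0.0108 -0.0259]
 [ 0.0085  0.0097 -0.0259]
 [ 0.0103  0.0157 -0.026 ]
 [ 0.0091 -0.012  -0.0261]
 [ 0.0092  0.0124 -0.0261]
 [ 0.0086 -0.012  -0.0261]
 [ 0.0092 -0.0125 -0.0262]
 [ 0.0103 -0.017  -0.0262]
 [ 0.0086 -0.0148 -0.0262]]
[[ 0.0108 -0.0196 -0.0277]
 [ 0.0105 -0.0192 -0.0317]
 [ 0.009   0.0139 -0.029 ]
 [ 0.0076 -0.0108 -0.0283]
 [ 0.0111 -0.0182 -0.0408]
 [ 0.0089  0.0106 -0.0363]
 [ 0.0107 -0.0158 -0.044 ]
 [ 0.0092  0.0123 -0.0416]
 [ 0.0108 -0.0154 -0.0484]
 [ 0.009   0.0096 -0.0451]
 [ 0.0107  0.0169 -0.0506]
 [ 0.0108 -0.0164 -0.0535]
 [ 0.0093 -0.0114 -0.0509]
 [ 0.009   0.0092 -0.0514]
 [ 0.0088  0.0124 -0.0523]
 [ 0.0106  0.0147 -0.0577]]
```

True fingertips lie 33.5 mm behind where the tool frame says (tool z = -25.5 mm, not +8 mm), as the camera shows. I'll correct for that: finish opening, then go down 3.3 cm while watching the force.

>>> send_rows(increments=[0, 0, 0, 0, 0, 0, 0.46, 0, 0, 0, 0, 0, 0, 0.46, 0, 0, 0, 0, 0, 0, 0.46, 0, 0, 0, 0, 0, -1.0, 0.46, 0, 0, 0, 0, 0, -1.0, 0.46, 0, 0, 0, 0, 0, -0.7, 0.46, 0, 0, 0, 0, 0, -0.3, 0.46, 0, 0, 0, 0, 0, 0, 0.46])

```text
time: 3.8
position: [0.5649, -0.2975, -0.0188]
tool_rot: [0.856, 0.516, -0.001, -0.001]
ft_force: [0.2, 0.3, 0.1]
grip_width: 0.04
grip_force: 0.0
```

```bash
cat > tips.py <<'E'
from h import *
o,R=st();c=snap('wrist');P=fish(c)[180:290,250:390].reshape(-1,3)
Q=(P-o['position'])@R
k=(abs(Q[:,0])<.012)&(abs(Q[:,0])>.006)&(abs(Q[:,1])<.045)&(abs(Q[:,1])>.014)&(Q[:,2]<-.01)&(Q[:,2]>-.09)
Q=Q[k];print(len(Q));print(Q[np.argsort(-Q[:,2])[:6]].round(4))
E
python3 tips.py
```

```text
t 3.8 p [ 0.5649 -0.2975 -0.0188] ft [0.2 0.3 0.1] w 0.04 F 0.0 z [-0.0025  0.0019 -1.    ] yYaw -27.85 q [-0.66  0.83  1.53 -0.    0.79 -0.17]
1860
[[ 0.0079  0.0219 -0.0173]
 [ 0.011  -0.0248 -0.0174]
 [ 0.0116 -0.0201 -0.0175]
 [ 0.0104 -0.0236 -0.0175]
 [ 0.0084 -0.035  -0.0175]
 [ 0.008   0.0231 -0.0176]]
```

>>> send_rows(increments=[0, 0, 0, 0, 0, -0.2, 0.46, 0, 0, 0, 0, 0, 0, 0.2, 0, 0, 0, 0, 0, 0, 0, 0, 0, 0, 0, 0, 0, 0, 0, 0, 0, 0, 0, 0, 0, 0, 0, 0, 0, 0, 0, 0, 0, 0, 0, 0, 0, 0, 0], newtons=50)

```text
time: 4.43
position: [0.5662, -0.2985, -0.0187]
tool_rot: [0.856, 0.516, 0.0, 0.0]
ft_force: [0.1, 0.4, 1.3]
grip_width: 0.0237
grip_force: 50.0
```

Gripped at 23.7 mm with 50 N. Lifting, then turning and shifting to stand in line with the hinge.

>>> send_rows(increments=[0, 0, 0, 0, 0, 1.4, 0, 0, 0, 0, 0, 0, 2.8, 0, 0, 0, 0, 0, 0, 2.8, 0, 0, 0, 0, 0, 0, 2.8, 0, 0, 0, 0, 0, 0, 2.8, 0, 0, 0, 0, 0, 0, 1.3, 0, 0, 0, 0.0724, -0.36, 1.56, 0, 0, 0, 0, 0.0724, -0.36, 1.56, 0, 0, 0, 0, 0.0724, -0.36, 1.56, 0, 0, 0, 0, 0.0724, -0.36, 1.56, 0, 0, 0, 0, 0.0724, -0.36, 1.56, 0, 0, 0, 0, 0.0724, -0.36, 1.56, 0, 0, 0, 0, 0.0724, -0.36, 1.56, 0, 0, 0, 0, 0.0724, -0.36, 1.56, 0, 0, 0, 0, 0.0724, -0.36, 1.56, 0, 0, 0, 0, 0.0724, -0.36, 1.56, 0, 0, 0, 0, 0, 0, 0, 0, 0, 0, 0, 0, 0, 0, 0])

```text
validation failed for argument at $.in...
```

```bash
python3 -c "
from h import *
st();c=snap('wrist');cv2.imwrite('pics/w4.png',c['image'][:,:,::-1]);snap('top')
"
```

```text
t 4.43 p [ 0.5662 -0.2985 -0.0187] ft [0.1 0.4 1.3] w 0.0237 F 50.0 z [ 7.e-04 -5.e-04 -1.e+00] yYaw -27.85 q [-0.66  0.83  1.53  0.    0.78 -0.17]
```

View pics/w4.png

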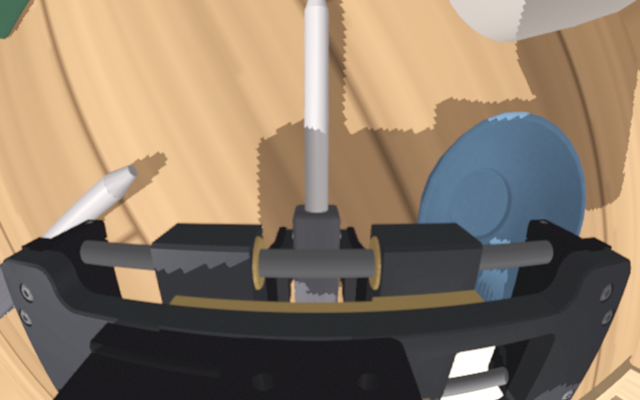

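The call was refused, so nothing moved. The picture shows the head gripped at (317,225). I'll resend it in two parts.

>>> send_rows(increments=[0, 0, 0, 0, 0, 1.4, 0, 0, 0, 0, 0, 0, 2.8, 0, 0, 0, 0, 0, 0, 2.8, 0, 0, 0, 0, 0, 0, 2.8, 0, 0, 0, 0, 0, 0, 2.8, 0, 0, 0, 0, 0, 0, 1.3, 0])

```text
time: 5.03
position: [0.5671, -0.299, 0.1242]
tool_rot: [0.856, 0.516, 0.001, 0.002]
ft_force: [0.5, -1.2, -3.1]
grip_width: 0.0237
grip_force: 50.0
```

>>> send_rows(increments=[0, 0, 0.0724, -0.36, 1.56, 0, 0, 0, 0, 0.0724, -0.36, 1.56, 0, 0, 0, 0, 0.0724, -0.36, 1.56, 0, 0, 0, 0, 0.0724, -0.36, 1.56, 0, 0, 0, 0, 0.0724, -0.36, 1.56, 0, 0, 0, 0, 0.0724, -0.36, 1.56, 0, 0, 0, 0, 0.0724, -0.36, 1.56, 0, 0, 0, 0, 0.0724, -0.36, 1.56, 0, 0, 0, 0, 0.0724, -0.36, 1.56, 0, 0, 0, 0, 0.0724, -0.36, 1.56, 0, 0, 0, 0, 0, 0, 0, 0, 0, 0, 0, 0, 0, 0, 0, 0])

```text
time: 6.03
position: [0.5293, -0.1415, 0.1203]
tool_rot: [0.618, 0.786, -0.0, -0.0]
ft_force: [-0.6, -0.6, -2.1]
grip_width: 0.0235
grip_force: 50.0
```

```bash
python3 -c "
from h import *
st();c=snap('wrist');cv2.imwrite('pics/w5.png',c['image'][:,:,::-1]);snap('top');snap('side')
"
```

```text
t 6.03 p [ 0.5293 -0.1415  0.1203] ft [-0.6 -0.6 -2.1] w 0.0235 F 50.0 z [-7.e-04 -0.e+00 -1.e+00] yYaw 13.65 q [-0.47  0.53  1.7  -0.    0.91 -0.7 ]
```

View pics/w5.png

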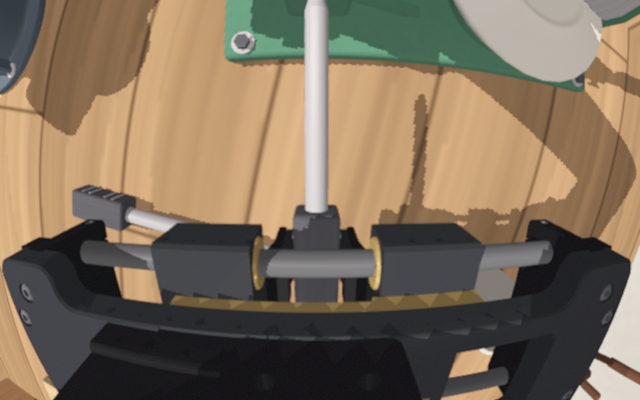

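The wrist view shows the pin held straight along the tool, nose at (317,2). The lug is just out of view, so I'll measure the pin and hinge together in the top and side clouds.

```bash
cat > al.py <<'E'
from h import *
from scipy.optimize import least_squares
L=lambda n:dict(np.load(n+'.npz'))
o,R=st()
def pinfit(Q,n,p0,d0):
    # cylinder fit radius 6mm on shank; p0 shoulder guess
    d0=d0/np.linalg.norm(d0)
    e=np.cross(d0,[0,0,1]);f=np.cross(e,d0)
    s=(Q-p0)@d0;r=np.linalg.norm((Q-p0)-np.outer(s,d0),axis=1)
    k=(s>.012)&(s<.098)&(r<.014);V=Q[k]
    def F(x):
        d=d0+x[2]*e+x[3]*f;d/=np.linalg.norm(d);c=p0+x[0]*e+x[1]*f
        v=V-c;return np.linalg.norm(v-np.outer(v@d,d),axis=1)-.006
    q=least_squares(F,[0,0,0,0],loss='soft_l1',f_scale=.001);x=q.x
    d=d0+x[2]*e+x[3]*f;d/=np.linalg.norm(d);c=p0+x[0]*e+x[1]*f
    print(n,'pin n',k.sum(),'pt',c.round(4),'nose',(c+.117*d).round(4),'yaw',np.degrees(np.arctan2(d[1],d[0])).round(2),'pitch',np.degrees(d[2]).round(2),'rms',np.std(q.fun).round(4));return c,d
yw=np.radians(float(np.degrees(np.arctan2(R[1,1],R[0,1])))+90)
d0=np.array([np.cos(yw),np.sin(yw),0]);p0=o['position']+np.array([0,0,.0307])+.022*d0
pinfit(fish(L('wrist')).reshape(-1,3),'wrist',p0,d0)
for n in('top','side'):
    c=L(n);Q=cloud(c).reshape(-1,3)[c['range_z'].ravel()>0];pinfit(Q,n,p0,d0)
    # eye (r20) and lugs(r22) cylinder fit
    yj=np.radians(13.75);ex=np.array([np.cos(yj),np.sin(yj)]);ey=np.array([-ex[1],ex[0]])
    m0=np.array([.4797,.0652])
    u=(Q[:,:2]-m0)@ex;t=(Q[:,:2]-m0)@ey
    k=(abs(u)<.026)&(abs(t)<.05)&(Q[:,2]>.142)&(Q[:,2]<.178);u,t,z=u[k],t[k],Q[k,2]
    ke=((abs(t)<.024)&(abs(t)>.012))
    F=lambda p:np.hypot(u[ke]-p[0]+p[2]*t[ke],z[ke]-p[1])-.02
    q=least_squares(F,[0,.15,0],loss='soft_l1',f_scale=.001);print(' eye',ke.sum(),'u,z,yawcorr',q.x.round(4),np.std(q.fun).round(4))
    for nm,lo,hi in(('near',-.043,-.03),('far',.03,.043)):
        kl=(t>lo)&(t<hi)&(z>.155);
        if kl.sum()<15:continue
        q=least_squares(lambda p:np.hypot(u[kl]-p[0],z[kl]-p[1])-.022,[0,.15],loss='soft_l1',f_scale=.001);print(' lug',nm,kl.sum(),q.x.round(4),np.std(q.fun).round(4))
    kk=z>.16;print(' t range',np.percentile(t[kk],[1,99]).round(4))
E
python3 al.py
```

```text
t 6.18 p [ 0.5305 -0.1433  0.1203] ft [ 0.6 -0.4 -3.1] w 0.0237 F 50.0 z [ 1.e-03 -8.e-04 -1.e+00] yYaw 13.56 q [-0.47  0.53  1.7  -0.    0.91 -0.7 ]
wrist pin n 4056 pt [ 0.5237 -0.1223  0.1512] nose [ 0.4961 -0.0085  0.151 ] yaw 103.63 pitch -0.09 rms 0.0005
top pin n 34 pt [ 0.5243 -0.1221  0.1485] nose [ 0.4962 -0.0086  0.1521] yaw 103.91 pitch 1.73 rms 0.0013
 eye 1 u,z,yawcorr [-0.0011  0.1493 -0.    ] 0.0
 lug near 23 [-0.0007  0.15  ] 0.0015
 t range [-0.0435 -0.0293]
side pin n 0 pt [ 0.5253 -0.1219  0.151 ] nose [ 0.4979 -0.0081  0.151 ] yaw 103.56 pitch 0.0 rms nan
 eye 42 u,z,yawcorr [ 0.001  0.15  -0.045] 0.0035
 lug near 23 [-0.0006  0.1475] 0.0036
 lug far 19 [0.0012 0.1506] 0.0024
 t range [-0.049   0.0402]
  ret = _var(a, axis=axis, dtype=dtype, out=out, ddof=ddof,
  arrmean = um.true_divide(arrmean, div, out=arrmean,
  ret = ret.dtype.type(ret / rcount)
```

>>> send_rows(increments=[0, 0, 0, 0.6, -2.6, 0, 0, 0, 0, 0, 0.6, -2.6, 0, 0, 0, 0, 0, 0.7, -2.6, 0, 0, 0, 0, 0, 0, 0, 0, 0, 0, 0, 0, 0, 0, 0, 0, 0, 0, 0, 0, 0, 0, 0])

```text
time: 6.68
position: [0.5482, -0.2205, 0.1196]
tool_rot: [0.619, 0.785, 0.0, -0.001]
ft_force: [-0.9, 0.0, -3.1]
grip_width: 0.0235
grip_force: 50.0
```

```bash
cat > al2.py <<'E'
import sys
exec(open('al.py').read().split("yw=np.radians(float")[0])
c=snap('wrist')
yw=np.radians(float(np.degrees(np.arctan2(R[1,1],R[0,1])))+90)
d0=np.array([np.cos(yw),np.sin(yw),0]);p0=o['position']+np.array([0,0,.0307])+.022*d0
Q=fish(c).reshape(-1,3);col=c['image'].reshape(-1,3).astype(int)
p,d=pinfit(Q,'wrist',p0,d0)
yj=np.radians(13.75);ex=np.array([np.cos(yj),np.sin(yj)]);ey=np.array([-ex[1],ex[0]]);m0=np.array([.4797,.0652])
u=(Q[:,:2]-m0)@ex;t=(Q[:,:2]-m0)@ey;z=Q[:,2]
nu=(p[:2]-m0)@ex;print('pin in jig: u shoulder',nu.round(4),'u nose',((p+.117*d)[:2]-m0)@ex,'t nose',((p+.117*d)[:2]-m0)@ey,'z',p[2])
k=(abs(u)<.04)&(t>-.052)&(t<.05)&(z>.1)&(z<.19);print('near hinge pts',k.sum())
for lo in np.arange(-.052,.05,.004):
    j=k&(t>=lo)&(t<lo+.004)
    if j.sum():print(round(lo,3),j.sum(),'u',np.percentile(u[j],[0,50,100]).round(4),'z',np.percentile(z[j],[0,50,100]).round(4),np.median(col[j],0))
# lug cylinder and base edge yaw
j=k&(t>-.042)&(t<-.03)&(z>.14)&(col[:,1]>col[:,0]*1.15)
if j.sum()>20:
    q=least_squares(lambda p:np.hypot(u[j]-p[0],z[j]-p[1])-.022,[0,.15],loss='soft_l1',f_scale=.0007);print('near lug u,z',q.x.round(4),np.std(q.fun).round(4),j.sum())
g=(z>.018)&(z<.026)&(col[:,1]>col[:,0]*1.2)&(u<.1)&(u>-.12)&(t<0)
if g.sum()>50:
    us=np.arange(-.1,.1,.01);e=[(x+.005,np.percentile(t[g&(u>=x)&(u<x+.01)],1)) for x in us if (g&(u>=x)&(u<x+.01)).sum()>15]
    print('base near edge t',np.round(e,4).tolist())
E
python3 al2.py
```

```text
t 6.68 p [ 0.5482 -0.2205  0.1196] ft [-0.9  0.  -3.1] w 0.0235 F 50.0 z [-0.0013  0.0012 -1.    ] yYaw 13.53 q [-0.57  0.58  1.59  0.    0.97 -0.81]
wrist pin n 4054 pt [ 0.5422 -0.1993  0.1505] nose [ 0.5149 -0.0855  0.1505] yaw 103.51 pitch -0.01 rms 0.0005
pin in jig: u shoulder -0.0022 u nose -0.0016815463238899861 t nose -0.1547696144641834 z 0.15050270917712902
near hinge pts 0
```

>>> send_rows(increments=[0, 0, 0, -0.6, 2.5, 2.2, 0, 0, 0, 0, -0.6, 2.5, 2.2, 0, 0, 0, 0, -0.6, 2.5, 2.2, 0, 0, 0, 0, -0.6, 2.5, 2.2, 0, 0, 0, 0, -0.7, 2.6, 2.2, 0, 0, 0, 0, 0, 0, 0, 0, 0, 0, 0, 0, 0, 0, 0, 0, 0, 0, 0, 0, 0, 0])

```text
time: 7.4
position: [0.5175, -0.0938, 0.2298]
tool_rot: [0.618, 0.786, -0.0, 0.0]
ft_force: [0.6, -0.5, -4.0]
grip_width: 0.0241
grip_force: 50.0
```

```bash
python3 al2.py
```

```text
t 7.4 p [ 0.5175 -0.0938  0.2298] ft [ 0.6 -0.5 -4. ] w 0.0241 F 50.0 z [-3.e-04 -5.e-04 -1.e+00] yYaw 13.71 q [-0.39  0.35  1.64 -0.    1.15 -0.63]
wrist pin n 4050 pt [ 0.5114 -0.0726  0.2607] nose [0.4837 0.0411 0.2605] yaw 103.67 pitch -0.12 rms 0.0005
pin in jig: u shoulder -0.002 u nose -0.0018281197210010915 t nose -0.024400310841188374 z 0.2607389573258291
near hinge pts 3411
-0.048 292 u [-0.0208  0.0099  0.0208] z [0.1002 0.1436 0.1695] [62.5 95.  75. ]
-0.044 161 u [-0.0264  0.0089  0.0249] z [0.1    0.1641 0.172 ] [ 84. 127. 101.]
-0.04 159 u [-0.0285  0.0089  0.0271] z [0.1004 0.1637 0.1712] [ 82. 126. 100.]
-0.036 146 u [-0.0285  0.0102  0.0271] z [0.1005 0.1647 0.1711] [ 84.  127.5 102. ]
-0.032 101 u [-0.0286  0.0082  0.0271] z [0.1002 0.1644 0.1709] [ 91. 130. 107.]
-0.028 116 u [-0.0276  0.0095  0.0271] z [0.1003 0.1617 0.1698] [115. 123. 120.]
-0.024 108 u [-0.0276  0.0095  0.0271] z [0.1007 0.1634 0.1695] [135. 135. 137.]
-0.02 110 u [-0.0276  0.0092  0.0272] z [0.1002 0.1633 0.1685] [135.5 136.  138.5]
-0.016 124 u [-0.0276  0.0092  0.0271] z [0.1013 0.1621 0.169
[... 563 characters left out ...]
1618] [124.  126.  127.5]
0.016 1 u [0.0195 0.0195 0.0195] z [0.1527 0.1527 0.1527] [80. 93. 87.]
0.028 1 u [-0.0235 -0.0235 -0.0235] z [0.1069 0.1069 0.1069] [126. 135. 132.]
0.032 23 u [-0.0281 -0.0236  0.0267] z [0.1012 0.1045 0.1063] [66. 94. 76.]
0.036 6 u [-0.028  -0.0253  0.0265] z [0.1019 0.1036 0.105 ] [61.5 96.  76. ]
near lug u,z [-0.0003  0.15  ] 0.0005 368
base near edge t [[-0.085, -0.0784], [-0.075, -0.0799], [-0.065, -0.0789], [-0.055, -0.0792], [-0.045, -0.0794], [-0.035, -0.0796], [-0.025, -0.0798], [-0.015, -0.0787], [0.015, -0.0799], [0.025, -0.0798], [0.035, -0.0796], [0.045, -0.0794], [0.055, -0.0791], [0.065, -0.08], [0.075, -0.0798], [0.085, -0.0794], [0.095, -0.079]]
```

Good: relative to the hinge the pin is about 1.7 mm off sideways, and lined up in yaw and height. Back off, correct, descend.

>>> send_rows(increments=[0, 0, 0, 0.6, -2.2, 0, 0, 0, 0, 0, 0.66, -2.2, 0, 0, 0, 0, 0, 0, 0, -2.7, 0, 0, 0, 0, 0, 0, -2.8, 0, 0, 0, 0, 0, 0, -2.8, 0, 0, 0, 0, 0, 0, -2.0, 0, 0, 0, 0, 0, 0, -0.75, 0, 0, 0, 0, 0, 0, 0, 0, 0, 0, 0, 0, 0, 0, 0, 0, 0, 0, 0, 0, 0, 0])

```text
time: 8.28
position: [0.5316, -0.1391, 0.1204]
tool_rot: [0.618, 0.786, 0.0, 0.001]
ft_force: [0.3, 0.2, -3.1]
grip_width: 0.0235
grip_force: 50.0
```

```bash
python3 al2.py | head -4;python3 al2.py | sed -n 2,3p
```

```text
t 8.28 p [ 0.5316 -0.1391  0.1204] ft [ 0.3  0.2 -3.1] w 0.0235 F 50.0 z [ 0.0021 -0.001  -1.    ] yYaw 13.61 q [-0.46  0.53  1.7  -0.    0.91 -0.7 ]
wrist pin n 4042 pt [ 0.5255 -0.118   0.1513] nose [ 0.498  -0.0042  0.1509] yaw 103.56 pitch -0.18 rms 0.0005
pin in jig: u shoulder 0.0009 u nose 0.0012948675924216195 t nose -0.07177905115987497 z 0.15129678094720245
near hinge pts 0
wrist pin n 4051 pt [ 0.5256 -0.1179  0.1517] nose [ 0.4981 -0.0042  0.1512] yaw 103.61 pitch -0.23 rms 0.0006
pin in jig: u shoulder 0.0011 u nose 0.001337789985305016 t nose -0.07175999839960112 z 0.15167717351663282
```

>>> send_rows(increments=[0, 0, 0.003, -0.12, -0.03, -0.13, 0, 0, 0, 0, 0, 0, 0, 0, 0, 0, 0, -0.24, 0.97, 0, 0, 0, 0, 0, -0.24, 0.97, 0, 0, 0, 0, 0, -0.24, 0.97, 0, 0, 0, 0, 0, -0.12, 0.49, 0, 0, 0, 0, 0, 0, 0, 0, 0])

```text
time: 8.97
position: [0.5205, -0.1026, 0.1183]
tool_rot: [0.616, 0.787, 0.0, -0.0]
ft_force: [-0.6, -0.1, -3.4]
grip_width: 0.0235
grip_force: 50.0
```

```bash
python3 al2.py | head -3
```

```text
t 8.97 p [ 0.5205 -0.1026  0.1183] ft [-0.6 -0.1 -3.4] w 0.0235 F 50.0 z [-0.e+00  9.e-04 -1.e+00] yYaw 13.88 q [-0.41  0.51  1.75  0.    0.88 -0.65]
wrist pin n 4035 pt [ 0.5144 -0.0814  0.1493] nose [0.4865 0.0322 0.1496] yaw 103.8 pitch 0.1 rms 0.0005
pin in jig: u shoulder -0.0012 u nose -0.0012921747089766676 t nose -0.03368084325503813 z 0.14934036594331482
```

>>> send_rows(increments=[0, 0, 0, -0.14, 1.0, 0.04, 0, 0, 0, 0, -0.24, 0.97, 0, 0, 0, 0, 0, -0.12, 0.49, 0, 0, 0, 0, 0, 0, 0, 0, 0, 0, 0, 0, 0, 0, 0, 0])

```text
time: 9.43
position: [0.5157, -0.0794, 0.1185]
tool_rot: [0.617, 0.787, -0.0, -0.0]
ft_force: [-0.0, -0.6, -2.8]
grip_width: 0.0237
grip_force: 50.0
```

```bash
python3 al2.py | head -3;python3 al2.py | sed -n 2,3p
```

```text
t 9.43 p [ 0.5157 -0.0794  0.1185] ft [-0.  -0.6 -2.8] w 0.0237 F 50.0 z [-4.e-04  0.e+00 -1.e+00] yYaw 13.87 q [-0.37  0.5   1.77 -0.    0.87 -0.61]
wrist pin n 3704 pt [ 0.5094 -0.0583  0.1492] nose [0.4818 0.0554 0.1501] yaw 103.68 pitch 0.42 rms 0.0017
pin in jig: u shoulder -0.0005 u nose -0.00031918981013894854 t nose -0.010037778006660938 z 0.1491918957437323
wrist pin n 3726 pt [ 0.5097 -0.0587  0.1492] nose [0.482 0.055 0.15 ] yaw 103.66 pitch 0.4 rms 0.0017
pin in jig: u shoulder -0.0004 u nose -0.00017417699649478622 t nose -0.010506151579810462 z 0.14917575978214934
```

>>> send_rows(increments=[0, 0, 0, -0.24, 0.97, 0.04, 0, 0, 0, 0, -0.24, 0.97, 0, 0, 0, 0, 0, -0.24, 0.97, 0, 0, 0, 0, 0, -0.24, 0.97, 0, 0, 0, 0, 0, 0, 0, 0, 0, 0, 0, 0, 0, 0, 0, 0])

```text
time: 10.03
position: [0.5061, -0.0402, 0.119]
tool_rot: [0.616, 0.788, -0.0, 0.0]
ft_force: [0.7, -0.8, -2.9]
grip_width: 0.0241
grip_force: 50.0
```

```bash
python3 al2.py | head -3;python3 al2.py | sed -n 2,3p
```

```text
t 10.03 p [ 0.5061 -0.0402  0.119 ] ft [ 0.7 -0.8 -2.9] w 0.0241 F 50.0 z [-1.e-04 -2.e-04 -1.e+00] yYaw 13.92 q [-0.3   0.49  1.8  -0.    0.85 -0.54]
wrist pin n 1581 pt [ 0.4997 -0.0192  0.1497] nose [0.4727 0.0947 0.1512] yaw 103.31 pitch 0.75 rms 0.0017
pin in jig: u shoulder -0.0007 u nose 0.00023269264297666342 t nose 0.03030654340575111 z 0.14965341291748482
wrist pin n 1604 pt [ 0.5    -0.0198  0.1497] nose [0.4732 0.0941 0.1508] yaw 103.22 pitch 0.53 rms 0.0014
pin in jig: u shoulder -0.0005 u nose 0.0005729228291463878 t nose 0.029625902122273805 z 0.1497273201473382
```

>>> send_rows(increments=[0, 0, 0, -0.24, 0.97, 0, 0, 0, 0, 0, -0.24, 0.97, 0, 0, 0, 0, 0, -0.24, 0.97, 0, 0, 0, 0, 0, -0.12, 0.49, 0, 0, 0, 0, 0, 0, 0, 0, 0, 0, 0, 0, 0, 0, 0, 0])

```text
time: 10.63
position: [0.4978, -0.0067, 0.119]
tool_rot: [0.616, 0.787, -0.0, 0.0]
ft_force: [0.8, 0.1, -3.1]
grip_width: 0.0231
grip_force: 50.0
```

```bash
python3 al2.py | head -3; sed -i 's/^c=snap/for _ in range(4):o,R=st();robot.camera("side")\nc=snap/' al2.py; python3 al2.py | head -7
```

```text
t 10.63 p [ 0.4978 -0.0067  0.119 ] ft [ 0.8  0.1 -3.1] w 0.0231 F 50.0 z [ 0.e+00 -3.e-04 -1.e+00] yYaw 13.89 q [-0.24  0.48  1.83 -0.    0.84 -0.48]
wrist pin n 228 pt [0.4928 0.0148 0.1633] nose [0.4657 0.1285 0.167 ] yaw 103.41 pitch 1.79 rms 0.0043
pin in jig: u shoulder 0.0008 u nose 0.0014397840196882768 t nose 0.0648428949797903 z 0.1633201477360774
t 10.68 p [ 0.498 -0.007  0.119] ft [-0.1  0.3 -2.6] w 0.0235 F 50.0 z [ 3.e-04 -4.e-04 -1.e+00] yYaw 13.86 q [-0.24  0.48  1.82 -0.    0.84 -0.48]
t 10.68 p [ 0.498 -0.007  0.119] ft [-0.1  0.3 -2.6] w 0.0235 F 50.0 z [ 3.e-04 -4.e-04 -1.e+00] yYaw 13.86 q [-0.24  0.48  1.82 -0.    0.84 -0.48]
t 10.73 p [ 0.4981 -0.0073  0.119 ] ft [ 0.  -0.8 -2.5] w 0.0235 F 50.0 z [ 2.e-04 -3.e-04 -1.e+00] yYaw 13.83 q [-0.24  0.48  1.82 -0.    0.84 -0.48]
t 10.78 p [ 0.4981 -0.0074  0.119 ] ft [ 0.2  0.5 -1.7] w 0.0233 F 50.0 z [ 2.e-04 -3.e-04 -1.e+00] yYaw 13.81 q [-0.24  0.48  1.82 -0.    0.84 -0.48]
t 10.83 p [ 0.4981 -0.0075  0.1189] ft [ 0.   0.2 -3.3] w 0.0235 F 50.0 z [ 2.e-04 -2.e-04 -1.e+00] yYaw 13.8 q [-0.24  0.48  1.82 -0.    0.84 -0.48]
wrist pin n 202 pt [0.4926 0.0138 0.1521] nose [0.4678 0.1264 0.172 ] yaw 102.45 pitch 9.75 rms 0.0033
pin in jig: u shoulder 0.0004 u nose 0.002973087074898555 t nose 0.06226991506343323 z 0.15205006625895023
```

>>> send_rows(increments=[0, 0, 0, -0.1, 0.4, 0, 0, 0, 0, 0, -0.06, 0.25, 0, 0, 0, 0, 0, 0, 0, 0, 0, 0, 0, 0, 0, 0, 0, 0, 0, 0, 0, 0, 0, 0, 0])

```text
time: 11.35
position: [0.4962, -0.0005, 0.1189]
tool_rot: [0.617, 0.787, -0.0, -0.0]
ft_force: [0.5, 0.1, -3.1]
grip_width: 0.0236
grip_force: 50.0
```

>>> send_rows(increments=[0, 0, 0, -0.04, 0.15, 0, 0, 0, 0, 0, 0, 0, 0, 0, 0, 0, 0, 0, 0, 0, 0])

```text
time: 11.6
position: [0.4963, -0.0003, 0.119]
tool_rot: [0.617, 0.787, -0.001, 0.001]
ft_force: [0.3, -5.1, -3.9]
grip_width: 0.0235
grip_force: 50.0
```

>>> send_rows(increments=[0, 0, 0, -0.03, 0.12, 0, 0, 0, 0, 0, 0, 0, 0, 0, 0, 0, 0, 0, 0, 0, 0])

```text
time: 11.85
position: [0.4963, -0.0003, 0.119]
tool_rot: [0.616, 0.787, -0.001, 0.002]
ft_force: [0.4, -8.7, -3.5]
grip_width: 0.0235
grip_force: 50.0
```

Run:
```python
from h import *
st()
yj=np.radians(13.75);ex=np.array([np.cos(yj),np.sin(yj)]);ey=np.array([-ex[1],ex[0]]);m0=np.array([.4797,.0652])
ims=[]
for n in('top','side','wrist'):
    c=snap(n);Q=(fish(c) if n=='wrist' else cloud(c)).reshape(-1,3);u=(Q[:,:2]-m0)@ex;t=(Q[:,:2]-m0)@ey;z=Q[:,2]
    k=(abs(u)<.009)&(t>.048)&(t<.09)&(z>.135)&(z<.17);print(n,'nose pts',k.sum(),np.c_[t,u,z][k].max(0).round(4) if k.any() else '')
    k=(t<-.04)&(t>-.09)&(abs(u)<.011)&(z>.16)&(z<.165);print('  head top',k.sum(),t[k].max() if k.any() else '')
    k=(u>.1)&(u<.16)&(abs(t)<.012)&(z>.15);print('  bar z',np.median(z[k]) if k.any() else '')
    if n!='wrist':
        p=c['R']@np.array([*m0,.15])+c['t'];x=int(c['cx']+c['fx']*p[0]/p[2]);y=int(c['cy']+c['fy']*p[1]/p[2]);ims.append(cv2.resize(c['image'][y-45:y+45,x-60:x+60,::-1],(600,290),interpolation=cv2.INTER_CUBIC))
cv2.imwrite('pics/f.png',np.vstack(ims))
```

```text
t 11.85 p [ 4.963e-01 -3.000e-04  1.190e-01] ft [ 0.4 -8.7 -3.5] w 0.0235 F 50.0 z [ 0.0011 -0.0041 -1.    ] yYaw 13.9 q [-0.22  0.47  1.83 -0.01  0.84 -0.46]
top nose pts 2 [0.0711 0.0009 0.1533]
  head top 0 
  bar z 0.16804395609394263
side nose pts 0 
  head top 21 -0.04305370405973136
  bar z 0.16641070669089017
wrist nose pts 646 [0.0656 0.0054 0.1576]
  head top 1984 -0.04657600189376668
  bar z 0.16804244453890924
```

View pics/f.png

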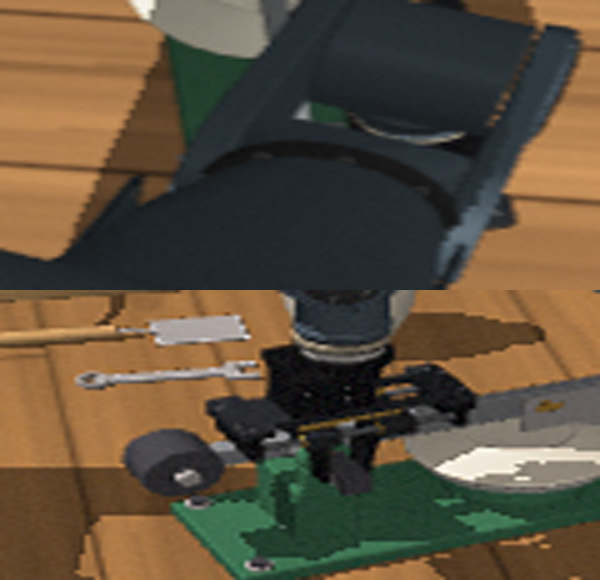

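The lower view shows the jaws holding the head at (345,465) tight against the near lug. The clouds put the head face at t≈-46.6 mm, which is the lug face, and the nose well out of the far lug. The push is a steady 9 N and the arm bar is unmoved at z = 0.168. Handing in.

```bash
python3 -c "
from rig import robot
print(robot.hand_in())"
```

```text
the job is handed in; nothing more can be done
None
```

The pin is through both bushings and the arm's eye, seated home to within about 2 mm by camera, and still gripped by its head at 50 N with a steady 9 N push; the swing arm is down on its stop, and I handed the job in at about 12 s (no verdict was returned).

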